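Lengthen the telescopic shower arm by one hole and lock it

TASK

Lengthen the telescopic shower arm by exactly one hole: press its spring pin flush, slide the square sleeve with the shower head outwards, away from the clamp block, until the pin springs out fully in the next hole, and never go beyond that hole. Then push the lock knob of the stand down against its spring, turn it clockwise (seen from above) past its safety stop as far as it goes, so that its tongue stands behind the sleeve's collar, and let it spring fully up again. Leave the multigrips, the switch plate and the dish where they lie, and let go of everything.

Things in the scene. Friction and masses are not known exactly. Their poses are not given: they have to be found in the camera images.
- stand: Heavy fixed bench stand: dark steel plate, x -43 to 150 mm, y -205 to -15 mm, 12 mm high. Origin: on the bench top straight under the spring pin and the tube's axis. y axis: along the level tube, out of the clamp block towards the shower head (the way to slide); x axis: to the side where the pin sticks out; z up. The tube's axis is at x = 0, 65 mm above the bench.
- clamp_top (a point): Top centre of the grey clamp block (56 mm in x, 45 mm in y, 100 mm above the bench, two stud heads to 110 mm) at the stand's y = -180 mm. It holds the fixed square inner tube, on which the sleeve slides.
- sleeve (a joint): How far (m) the sleeve has slid outwards along the stand's +y: 0 at the start, pin in the first hole; 0.045 in the next; 0.090 in the last, one too far. Slides stiffly (3 N), stays where left. A pin in a hole stops it, 1 mm play. With the pin held flush, 10 to 20 N draws it; after 13 mm its wall holds the pin down, and the pin springs out at the next hole if moved slowly (below 50 mm/s).
- sleeve_mid (a point): Centre of the square steel sleeve, 30 x 30 mm in section, 182 mm long (at the start y -112 to +70 mm of the stand). Its +x face has three dark round 14 mm holes, 45 mm apart, the first at the pin, the others nearer the clamp block. A finger pad pinching the sleeve across x at the pin presses the pin flush and can draw the sleeve along in the same grasp.
- collar (a point): Centre, on the tube's axis, of the collar on the sleeve's inner end: steel flange 48 mm wide in x, 8 mm thick in y, 40 mm high. Moves with the sleeve; at the start at the stand's y = -108 mm.
- head (a point): Centre of the underside of the chrome shower head on the sleeve's outer end: a disc of 100 mm diameter, 31 to 65 mm above the bench. Moves with the sleeve.
- pin (a joint): How far (m) the spring pin is pressed in: 0 sprung fully out (its round end 8 mm proud of the sleeve's face), 0.008 flush with the face, 0.010 under the sleeve's wall. 3 N starts it, about 7 N holds it flush.
- pin_tip (a point): Outermost point of the spring pin: bright metal, 12 mm diameter, hemispherical end. It belongs to the fixed inner tube, moves only in and out along the stand's x axis and does not travel with the sleeve. 65 mm above the bench, at the stand's y = 0; sprung out, at x = 23 mm, so 38 mm from the sleeve's opposite face.
- press (a joint): How far (m) the lock knob is pushed down: 0 sprung up, 0.012 at the bottom. 4 N starts it, 13 N reaches the bottom. It passes under its safety stop only when pushed down 9 mm or more.
- knob (a joint): Angle (rad) of the lock knob, growing clockwise seen from above: 0 to 0.25 at the start, unlocked; 1.30 at its end, locked, tongue pointing along the stand's -x behind the collar of the lengthened sleeve. Unpushed, its lug meets the safety stop at about 0.41 rad; beyond about 0.90 it can spring up again. Turns easily (0.04 N m), stays where left. Turned before the slide, it blocks the collar.
- knob_grip (a point): On the lock knob's upright axis, half-way up its bar grip, 72 mm above the bench when up; stand's x = 78, y = -78 mm. Bar: black, 64 mm long, 16 mm thick, 57 to 87 mm above the bench, on a round black skirt of 52 mm diameter, top at 58 mm. Frame: -x along the bar towards the tongue, z up.
- tongue_tip (a point): End of the steel tongue (12 mm wide, 8 mm thick, 49 to 57 mm above the bench), 59 mm from the knob's axis, in line with the bar grip. Turns and sinks with the knob.
- stop (a point): Top of the safety stop, a steel bracket 46 mm high, 48 to 74 mm from the knob's axis on the side away from the tube. A 10 mm wide lug on the knob, opposite the tongue and 62 mm long from the axis, runs into it unless the knob is pushed down.
- multigrips: Bystander: steel multigrip pliers with rubber handles, about 215 mm long, 76 mm wide and 18 mm high, lying flat on the bench on the stand's +x side. Origin: on the bench near the middle of their length.
- switch_plate: Bystander: white plastic light switch plate, 86 x 86 x 11 mm, lying flat beyond the clamp block's end of the stand. Origin: centre of its underside.
- dish: Bystander: small white ceramic dish, 100 mm across, 32 mm high, near the knob's end of the stand, on its +x side. Origin: centre of its underside.

How it is judged:
By the outcome, as a careful person would: the job done as asked, in the order asked, and still so for the second after the job is handed in, with the robot touching nothing.
It also fails if it takes over 50 s, if anything falls off the work surface, if the arm or the gripper's body presses on something with over 40 N, if the wrist force passes 120 N, or if a joint passes its speed limit or range.

ROBOT

A 7-joint arm with a two-finger parallel gripper is mounted at the origin on the work surface. World frame = base frame: x ahead of the robot, y to its left, z up, the work surface at z = 0. Lengths are in m, angles in rad, forces in N, time in s.
With the tool pointing down it reaches from about 0.35 to 0.9 m from the base axis. Payload 8.1 kg.
Tool frame: the origin (TCP) lies at the very end of the fingers, on their centre line; the grasp point (between the pads) lies 19 mm behind it (arm.tcp_to_grasp is the z of the grasp point in the tool frame, in m); z points along the fingers, y is the line along which they close (so a half turn about z gives the same grasp; the last joint's range is limited). The gripper opens to 92 mm and grips with 3 to 60 N. Pads are 19 mm wide; open, the fingers measure 130 mm over their backs; the gripper's body (75 mm by 190 mm) begins 47 mm behind the grasp point.
Start: joints at [-1.297, 0.434, 0.025, 1.573, -0.012, 1.134, -0.075], TCP at [0.23, 0.581, 0.227] pointing down, gripper open.
Joint ranges: [-2.62, 2.62], [-0.44, 2.09], [-1.27, 1.32], [0.08, 2.57], [-1.32, 4.46], [0.12, 2], [-2.74, 2.74]. Speed limits (rad/s): [2.22, 2.22, 3.01, 3.01, 3.14, 3.14, 3.14].

INTERFACE

Orientations are given as a rotation vector (axis times angle).
In Python, from cell import readout, vision, sign_off, arm gives the robot as it stands. The module is installed in compiled form; this text tells all that it offers.
- The arm moves only by the shell command python3 -m creep 'ROWS' [FORCE]. ROWS is JSON, a list of rows, each a list of 5 numbers: the shift along the tool's x, y, z in units of 4 cm (1.0 is 4 cm), then the turn about the tool's z in units of 4 degrees (1.0 is 4 degrees), then the opening, from 0 (shut) to 1 (fully open). A call has 1 to 12 rows; each row shifts and turns the commanded pose from where the row before left it, along the tool's axes as they then stand; what a row does not reach is not made up. A row lasts 1/8 s, in which the tool goes at most 62.5 mm and 10.7 degrees, less where a joint would pass 70% of its speed; a pose out of reach is approached as far as the arm can. A call with a number of a shift or a turn outside -1 to 1 is refused whole. A call with a gripper value outside its range is refused whole. The fingers move at their own pace and stop on an object; FORCE is the grip in N (left out, the last holds). Time passes only in rows, so rows that do not move let the fingers close. It gives the time, the measured TCP pose, the force, the opening and the grip force at its end, in the units of the state.
- readout.observe(): the state, without advancing time (a new reading comes with each control period).
- vision.get_image(name): name is "side" or "top" or "wrist"; returns a dict with "pixels" (384x512x3 uint8, blue, green, red), "z_map" (384x512 float32, m along the optical axis (not along the pixel's ray), 0 where there is no reading), "camera_matrix" (3x3 intrinsics, pixels), "position" and "rotation" of the camera in the world. Camera axes: x right, y up, looking along -z (the intrinsics and any distortion apply to the point x, -y, -z); pixel columns grow to the right and rows downward; lengths in m; the calibration is good to about 2 mm. The wrist camera is an equidistant fisheye: a pixel r from the principal point sees the ray r / f radians off the axis. A picture is of the moment at which its call begins.
- sign_off(): hands the job in; it is judged then, once.
The state is a dict: "clock": time; "joints": joint angles; "dq": joint speeds; "joint_efforts": joint torques, N m; "position": TCP position; "ee_rot": TCP orientation; "force": force on the tool from outside, world axes, zero at the start; "ft_torque": the same for the moment, N m; "width": opening from 0.0 (shut) to 1.0 (fully open); "gripper_force": force on a finger pad.
Only numpy, scipy, OpenCV 4.12 (cv2) and the standard library are available. Lean on these libraries where they do the work, as an engineer would, in place of code of your own. Each camera call takes 0.05 s, during which the arm holds its last target. There are 200 camera calls.

## Working session

There is one attempt and no reset: what is moved stays moved. The work goes in short steps, Python scripts to look and compute and a shell command to move; the robot and the scene stay as the last step left them, time stands still between calls to the robot, and variables do not carry over. Pictures are saved under pics/ and viewed, at most 10 in all, crops included, and the job is handed in when it is done.

```bash
mkdir -p pics; cat > h.py <<'E'
import numpy as np, cv2
from cell import readout, vision, arm
from scipy.spatial.transform import Rotation as R
def grab(n,f):
    d=vision.get_image(n); np.savez('pics/'+f+'.npz',**{k:np.array(v) for k,v in d.items()}); cv2.imwrite('pics/'+f+'.png',d['pixels']); return d
def pt(d,u,v,z=None):
    K=np.array(d['camera_matrix']); z=d['z_map'][int(v),int(u)] if z is None else z
    p=np.array([(u-K[0,2])/K[0,0]*z,-(v-K[1,2])/K[1,1]*z,-z])
    Rm=np.array(d['rotation']); 
    if Rm.shape!=(3,3): Rm=R.from_rotvec(Rm).as_matrix()
    return Rm@p+np.array(d['position'])
E
python3 - <<'E'
from h import *
a=grab('top','top0'); b=grab('side','side0')
cv2.imwrite('pics/both0.png',cv2.resize(np.vstack([a['pixels'],b['pixels']]),None,fx=.78,fy=.78))
s=readout.observe(); print(s); print(a['position'],a['rotation'],arm.tcp_to_grasp)
E
```

```text
{'clock': 0.1, 'joints': array([-1.29659765,  0.43513682,  0.02496946,  1.57398501, -0.01161219,
        1.13398258, -0.07509309]), 'dq': array([-0.00078265, -0.00022436, -0.00030855, -0.00011603, -0.00094833,
        0.00034964,  0.0010517 ]), 'joint_efforts': array([ 3.55574324e-03, -6.69125819e+01,  9.88182910e-01, -3.15146291e+01,
       -6.05267356e-02,  3.73660948e-02,  4.45092223e-05]), 'position': array([0.22984537, 0.58072695, 0.22604179]), 'ee_rot': array([-5.88449797e-01, -3.08584103e+00,  2.13452894e-03]), 'force': array([-0.62828164, -0.58394064,  0.33823106]), 'ft_torque': array([ 0.03898645, -0.04127158, -0.02316543]), 'gripper_force': 0.0, 'width': 0.9989124522691881}
[ 0.49769937 -0.02816115  1.18849311] [ 0.06909166 -0.04115886 -1.54659795] -0.0188
```

View pics/both0.png

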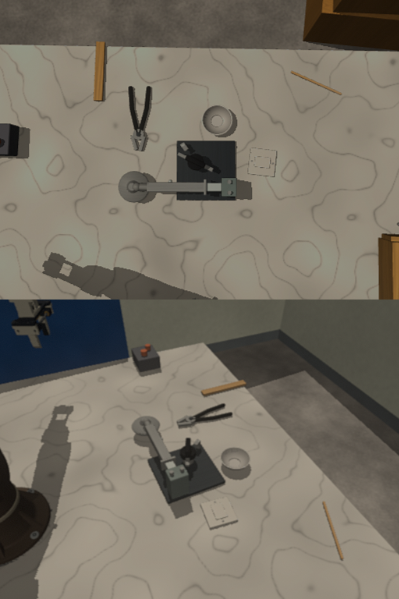

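```bash
python3 - <<'E'
from h import *
d=np.load('pics/top0.npz')
c=d['pixels'][150:280,140:330]; cv2.imwrite('pics/c0.png',cv2.convertScaleAbs(cv2.resize(c,None,fx=4.2,fy=4.2,interpolation=cv2.INTER_CUBIC),alpha=1.4))
for u,v in [(200,300),(180,235),(293,238),(260,239)]: print(pt(d,u,v))
E
```

```text
[0.32671917 0.13423963 0.00050139]
[0.48964336 0.17833666 0.06799941]
[ 0.48924102 -0.09185628  0.09601983]
[ 0.48486691 -0.01462749  0.08087244]
```

View pics/c0.png

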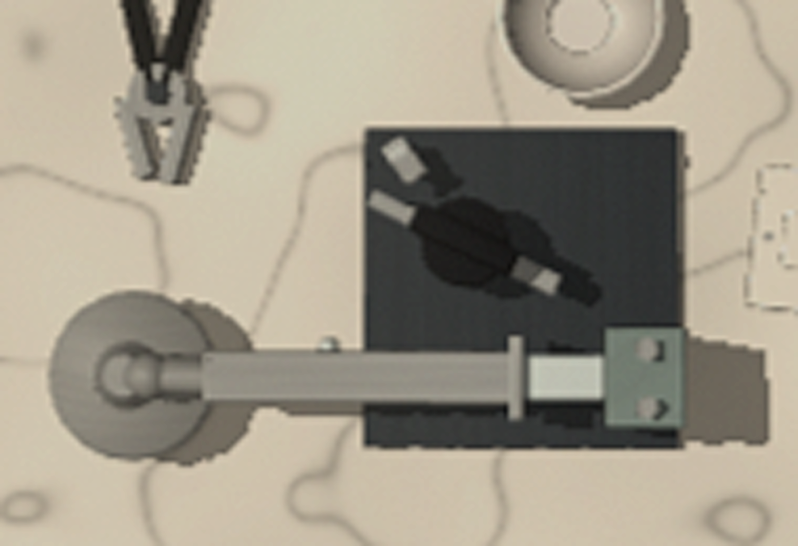

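```bash
cat >> h.py <<'E'
def ptz(d,u,v,z):
    a=pt(d,u,v,1.0); o=np.array(d['position']); r=a-o
    return o+r*(z-o[2])/r[2]
E
python3 - <<'E'
from h import *
d=np.load('pics/top0.npz')
f=lambda u,v,z:print((u,v),ptz(d,140+u/4.2,150+v/4.2,z).round(4))
for u,v,z in [(329,343,.065),(210,352,.08),(210,400,.08),(500,350,.08),(500,399,.08),(606,328,.1),(684,328,.1),(606,427,.1),(684,427,.1),(508,377,.085),(524,377,.085),(365,129,.012),(683,129,.012),(683,447,.012),(365,447,.012),(412,215,.087),(515,275,.087),(390,205,.053),(550,283,.053),(403,160,.046),(51,375,.06),(580,20,0.01),(165,180,.01),(580,95,.032)]: f(u,v,z)
E
```

```text
(329, 343) [0.4999 0.0865 0.065 ]
(210, 352) [0.4931 0.1523 0.08  ]
(210, 400) [0.466  0.1514 0.08  ]
(500, 350) [ 0.4982 -0.012   0.08  ]
(500, 399) [ 0.4706 -0.0127  0.08  ]
(606, 328) [ 0.5118 -0.0709  0.1   ]
(684, 328) [ 0.5128 -0.1141  0.1   ]
(606, 427) [ 0.4571 -0.072   0.1   ]
(684, 427) [ 0.4582 -0.1151  0.1   ]
(508, 377) [ 0.4832 -0.017   0.085 ]
(524, 377) [ 0.4834 -0.026   0.085 ]
(365, 129) [0.6298 0.0739 0.012 ]
(683, 129) [ 0.6341 -0.1184  0.012 ]
(683, 447) [ 0.4431 -0.1217  0.012 ]
(365, 447) [0.4384 0.0684 0.012 ]
(412, 215) [0.5731 0.0394 0.087 ]
(515, 275) [ 0.5406 -0.0196  0.087 ]
(390, 205) [0.581  0.0545 0.053 ]
(550, 283) [ 0.5377 -0.0397  0.053 ]
(403, 160) [0.6082 0.0481 0.046 ]
(51, 375) [0.4776 0.2472 0.06  ]
(580, 20) [ 0.6996 -0.0549  0.01  ]
(165, 180) [0.5962 0.1947 0.01  ]
(580, 95) [ 0.6507 -0.0553  0.032 ]
```

The crop shows the pin at (329,344), the sleeve axis on row 376, the knob bar centred at (465,245) with the tongue to the lower right, and the stop at (403,160). The stand origin comes out at about (0.4805, 0.086), yaw 1.4°, and this agrees with the plate corners and the clamp. First I turn the tool, then travel.

```bash
python3 -m creep '[[0,0,0,1,1],[0,0,0,1,1],[0,0,0,1,1],[0,0,0,1,1],[0,0,0,1,1],[0,0,0,1,1],[0,0,0,1,1],[0,0,0,1,1],[0,0,0,1,1],[0,0,0,1,1],[0,0,0,1,1],[0,0,0,1,1]]' 
python3 -m creep '[[0,0,0,0.95,1],[0,0,0,0.95,1],[0,0,0,0.95,1],[0,0,0,0.95,1],[0,0,0,0.95,1],[-0.9,0.43,0,0,1],[-0.9,0.43,0,0,1],[-0.9,0.43,0,0,1],[-0.9,0.43,0,0,1],[-0.9,0.43,0,0,1],[-0.9,0.43,0,0,1],[-0.9,0.43,0,0,1]]' 
python3 -m creep '[[-0.9,0.43,0,0,1],[-0.9,0.43,0,0,1],[-0.9,0.43,0,0,1],[-0.9,0.43,0,0,1],[-0.9,0.43,0,0,1],[-0.9,0.43,0,0,1],[-0.9,0.43,0,0,1],[0,0,0.8,0,1],[0,0,0.8,0,1],[0,0,0,0,1]]'
python3 -c "
from h import *
grab('wrist','w1'); s=readout.observe(); print(s['position'],R.from_rotvec(s['ee_rot']).as_matrix().round(3),s['joints'])"
```

```text
clock: 1.6
position: [0.2299, 0.5809, 0.2263]
ee_rot: [1.796, 2.577, -0.001]
force: [-0.7, -0.6, 0.4]
width: 0.997
gripper_force: 0.0
clock: 3.1
position: [0.3569, 0.3308, 0.2266]
ee_rot: [2.194, 2.249, -0.001]
force: [0.5, 0.2, 0.2]
width: 0.997
gripper_force: 0.0
clock: 4.35
position: [0.4813, 0.0827, 0.161]
ee_rot: [-2.193, -2.247, 0.007]
force: [-0.1, 0.6, -0.1]
width: 1.001
gripper_force: 0.0
[0.48241758 0.08292579 0.16240632] [[-0.024  1.    -0.002]
 [ 1.     0.024 -0.001]
 [-0.001 -0.002 -1.   ]] [-0.70042164  0.30601876  0.53297249  2.00896555 -0.19932738  0.87904851
 -0.03526745]
```

View pics/w1.png

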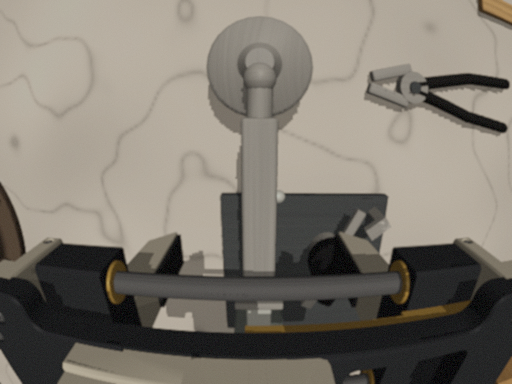

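The wrist view shows the pin at (280,197), the sleeve edges at about x = 244 and 276, and the fingers straddling the sleeve. I convert these with the fisheye model.

```bash
cat >> h.py <<'E'
def fish(d,u,v,z):
    K=np.array(d['camera_matrix']); x=(u-K[0,2])/K[0,0]; y=(v-K[1,2])/K[1,1]; t=np.hypot(x,y); s=np.tan(t)/t if t>1e-9 else 1
    Rm=np.array(d['rotation']); Rm=Rm if Rm.shape==(3,3) else R.from_rotvec(Rm).as_matrix()
    r=Rm@np.array([x*s,-y*s,-1]); o=np.array(d['position']); return o+r*(z-o[2])/r[2]
E
python3 - <<'E'
from h import *
d=np.load('pics/w1.npz')
for n,u,v,z in [('pin',281,197,.065),('L',244,195,.08),('R',276.5,195,.08),('L2',244,150,.08),('R2',276,150,.08),('plate TR',386,194,.012),('TL',221,194,.012)]: print(n,fish(d,u,v,z).round(4))
s=readout.observe(); print(s['position'])
im=d['pixels']; g=im.astype(int).sum(2)
print(g[170,235:290]); cv2.imwrite('pics/w1c.png',cv2.resize(im[170:240,220:310],None,fx=7,fy=7,interpolation=cv2.INTER_CUBIC))
E
```

```text
pin [0.5023 0.0863 0.065 ]
L [0.4699 0.0918 0.08  ]
R [0.4971 0.0926 0.08  ]
L2 [0.4693 0.1297 0.08  ]
R2 [0.4951 0.1305 0.08  ]
plate TR [0.6284 0.077  0.012 ]
TL [0.442  0.0715 0.012 ]
[0.48241758 0.08292579 0.16240632]
[490 421 350 333 336 318 296 303 352 384 404 404 403 407 408 413 408 410
 400 408 403 411 407 404 397 397 391 398 396 407 403 402 401 401 408 410
 408 406 409 395 371 359 417 493 519 520 517 520 516 524 514 515 516 510
 521]
```

View pics/w1c.png

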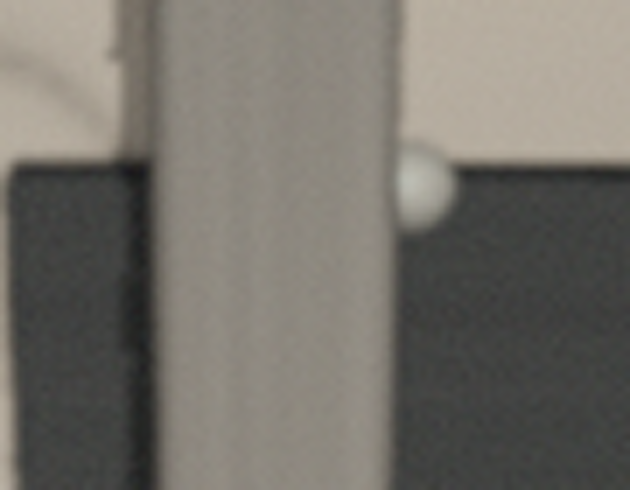

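The pin tip is at crop (457,186), so the pin is at y ≈ 0.0865 and the sleeve centre at x ≈ 0.4825. The TCP is already there, with the 3 mm bias towards the clamp that I want. Next I descend and close.

```bash

python3 -m creep '[[0,0,0.8,0,1],[0,0,0.8,0,1],[0,0,0.8,0,1],[0,0,0.5,0,1],[0,0,0,0,1],[0,0,0,0,0.6],[0,0,0,0,0.6],[0,0,0,0,0.45],[0,0,0,0,0.45]]' 30
python3 -m creep '[[0,0,0,0,0.2],[0,0,0,0,0.2],[0,0,0,0,0.2],[0,0,0,0,0.2]]' 30
python3 -c "
from h import *
print(readout.observe())"
```

```text
clock: 5.52
position: [0.4832, 0.0833, 0.0471]
ee_rot: [2.194, 2.248, 0.001]
force: [1.1, 0.5, -0.2]
width: 0.613
gripper_force: 0.0
clock: 6.02
position: [0.4821, 0.0832, 0.0467]
ee_rot: [-2.193, -2.247, 0.002]
force: [-1.8, 0.6, 5.0]
width: 0.323
gripper_force: 30.0
{'clock': 6.025, 'joints': array([-0.60190856,  0.48697756,  0.43138145,  2.11403738, -0.34972443,
        0.60997012,  0.09968127]), 'dq': array([-0.00126592,  0.0015338 ,  0.00048177, -0.00027651,  0.00145383,
        0.00045985,  0.00062437]), 'joint_efforts': array([ 2.25123446e-01, -5.23269331e+01,  6.46286085e+00, -1.92316675e+01,
        1.24753898e-02, -9.06764064e-01,  7.50557799e-02]), 'position': array([0.48211538, 0.08323106, 0.04671507]), 'ee_rot': array([-2.19313175e+00, -2.24733943e+00,  1.72228254e-03]), 'force': array([-1.80424702,  0.57821535,  5.01700141]), 'ft_torque': array([-0.05597093,  0.63383113, -0.08406684]), 'gripper_force': 29.999693892896175, 'width': 0.32343148617423884}
```

Width is 29.8 mm, so the pin is flush. Now I slide slowly.

```bash

python3 -m creep '[[0,0,0,0,0.2],[0.04,0,0,0,0.2],[0.08,0,0,0,0.2],[0.08,0,0,0,0.2],[0.08,0,0,0,0.2],[0.08,0,0,0,0.2],[0.08,0,0,0,0.2],[0.08,0,0,0,0.2]]' 50
python3 -c "
from h import *
grab('top','t2');print(readout.observe()['force'])"
```

```text
clock: 7.02
position: [0.4817, 0.1021, 0.0467]
ee_rot: [2.196, 2.247, -0.004]
force: [-3.1, -6.6, 7.1]
width: 0.323
gripper_force: 50.0
[-3.4499031  -1.16762101  6.1431136 ]
```

```bash

python3 -m creep '[[0.08,0,0,0,0.2],[0.08,0,0,0,0.2],[0.08,0,0,0,0.2],[0.08,0,0,0,0.2],[0.08,0,0,0,0.2],[0.08,0,0,0,0.2],[0.04,0,0,0,0.2],[0,0,0,0,0.2]]' 50
python3 - <<'E'
from h import *
d=grab('top','t3'); s=readout.observe(); print(s['force'],s['position'])
a=np.load('pics/top0.npz')['pixels']
c=lambda i:cv2.convertScaleAbs(cv2.resize(i[190:270,160:300],None,fx=4,fy=4,interpolation=cv2.INTER_CUBIC),alpha=1.4)
cv2.imwrite('pics/t3c.png',c(d['pixels']))
E
```

```text
clock: 8.07
position: [0.4812, 0.126, 0.0467]
ee_rot: [-2.192, -2.248, 0.0]
force: [-3.0, 5.1, 4.8]
width: 0.321
gripper_force: 50.0
[-3.93528407  5.60770049  3.60094716] [0.48118371 0.12619928 0.0467263 ]
```

View pics/t3c.png

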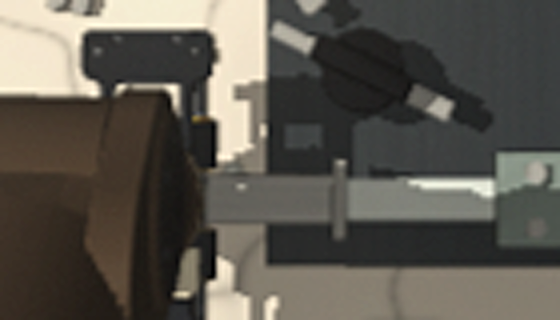

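The sleeve has moved about 42–43 mm (collar at crop x = 340). The pin is not yet visible beside the sleeve at about (233,168). I go on in small steps.

```bash
for i in 1; do
python3 -m creep '[[0.02,0,0,0,0.2],[0.02,0,0,0,0.2],[0,0,0,0,0.2]]' 50; done
python3 -m creep '[[0.02,0,0,0,0.2],[0,0,0,0,0.2]]' 50
python3 -c "
from h import *
d=grab('top','t4')
cv2.imwrite('pics/t4c.png',cv2.convertScaleAbs(cv2.resize(d['pixels'][215:250,190:260],None,fx=8,fy=8,interpolation=cv2.INTER_CUBIC),alpha=1.5))"
```

```text
clock: 8.5
position: [0.4812, 0.1268, 0.0467]
ee_rot: [-2.193, -2.248, 0.001]
force: [-3.6, 1.1, 5.8]
width: 0.326
gripper_force: 50.0
clock: 8.75
position: [0.4812, 0.127, 0.0467]
ee_rot: [-2.193, -2.248, 0.002]
force: [-2.6, 0.5, 5.5]
width: 0.327
gripper_force: 50.0
```

View pics/t4c.png

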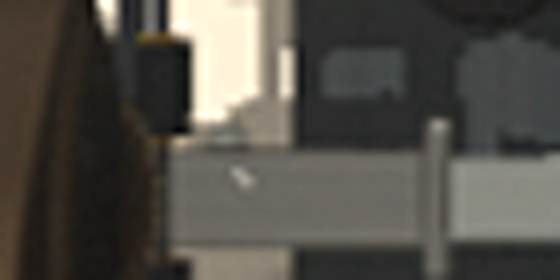

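There is a grey blob at crop (230,130), just where the pin sat before, so it seems to be out. I check with a small pull of 2 mm, which is safe either way.

```bash

python3 -m creep '[[0.02,0,0,0,0.2],[0.03,0,0,0,0.2],[0,0,0,0,0.2],[0,0,0,0,0.2]]' 50
python3 -m creep '[[0.03,0,0,0,0.2],[0,0,0,0,0.2],[0,0,0,0,0.2]]' 50
```

```text
clock: 9.3
position: [0.4811, 0.1285, 0.0467]
ee_rot: [-2.194, -2.248, 0.002]
force: [-2.3, -2.0, 6.0]
width: 0.318
gripper_force: 50.0
clock: 9.68
position: [0.4811, 0.1295, 0.0467]
ee_rot: [-2.194, -2.247, 0.003]
force: [-3.5, -2.6, 6.1]
width: 0.328
gripper_force: 50.0
```

No hard stop yet. Before pulling further I release, back off and look.

```bash

python3 -m creep '[[0,0,0,0,0.6],[0,0,0,0,0.9],[0,0,0,0,1],[0,0,0,0,1],[0,0,-0.9,0,1],[0,0,-0.9,0,1],[0,0,-0.9,0,1],[-0.8,0,-0.2,0,1],[-0.8,0,0,0,1],[-0.8,0,0,0,1],[0,0,0,0,1]]'
python3 -c "
from h import *
d=grab('wrist','w5');s=readout.observe();print(s['position'],s['force'])
a=cv2.resize(d['pixels'][100:280,170:310],None,fx=4,fy=4,interpolation=cv2.INTER_CUBIC)[:600]
cv2.imwrite('pics/w5c.png',a)"
```

```text
clock: 11.05
position: [0.4842, 0.0318, 0.1629]
ee_rot: [2.198, 2.243, -0.0]
force: [-0.5, 0.3, -0.6]
width: 1.0
gripper_force: 0.0
[0.48426228 0.03357672 0.16281216] [ 0.31982063  0.2384452  -0.40615639]
```

View pics/w5c.png

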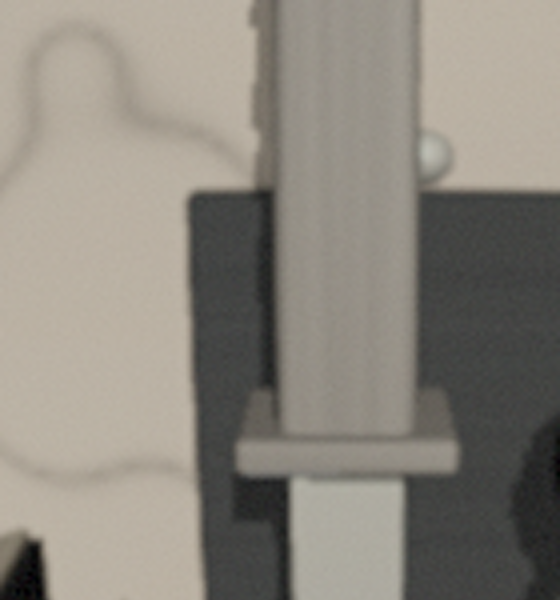

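The pin is out about 7.7 mm at crop (435,155). The collar lies about 64 mm behind it, so the sleeve is in the second hole. Now the knob: I back off to where the wrist camera can see it.

```bash

python3 -m creep '[[-0.7,0.64,0,0,0.5],[-0.7,0.64,0,0,0.5],[-0.7,0.64,0,0,0.5],[-0.5,0,0,0,0.5],[0,0,0,0,0.5]]'
python3 -c "
from h import *
d=grab('wrist','w6');s=readout.observe();print(s['position'],s['joints'][6])
a=cv2.resize(d['pixels'][100:300,150:350],None,fx=3,fy=3,interpolation=cv2.INTER_CUBIC)[:600]
cv2.imwrite('pics/w6c.png',cv2.convertScaleAbs(a,alpha=1.8))"
```

```text
clock: 11.72
position: [0.5629, -0.0685, 0.1624]
ee_rot: [-2.196, -2.246, 0.001]
force: [0.8, 1.7, 0.8]
width: 0.52
gripper_force: 0.0
[ 0.56284316 -0.0670484   0.16243883] 0.33701554886797674
```

View pics/w6c.png

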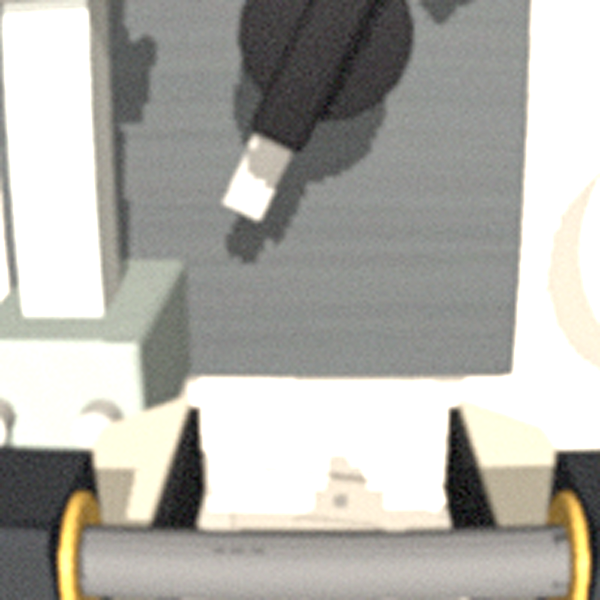

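The skirt spans crop x 240–413 with its bottom at 120, so its centre is about (326,34). The tongue tip is at about (243,211).

```bash
python3 - <<'E'
from h import *
d=np.load('pics/w6.npz')
c=fish(d,150+326.5/3,100+34/3,.058); t=fish(d,150+243/3,100+211/3,.057)
a=fish(d,150+262/3,100+135/3,.057);b=fish(d,150+300/3,100+152/3,.057)
print(c,t,np.linalg.norm(c-t),np.degrees(np.arctan2(*(t-c)[1::-1]))%360,(a+b)/2)
E
```

```text
[0.56254907 0.00983652 0.058     ] [ 0.53875108 -0.04367251  0.057     ] 0.058570991764349864 246.0230238274161 [ 0.54992675 -0.02292411  0.057     ]
```

Knob axis at (0.5625, 0.0100), tongue radius 58.6 mm (59 expected), tongue direction 246°, so the knob is at about 0.17 rad.

```bash

python3 -m creep '[[0.65,0.02,0,0,0.5],[0.65,0.02,0,0,0.5],[0.63,0,0,0,0.5],[0,0,0,0.9,0.5],[0,0,0,0.9,0.5],[0,0,0,0.9,0.5],[0,0,0,0.9,0.5],[0,0,0,0.9,0.5],[0,0,0,0.9,0.5],[0,0,0,0.95,0.5],[0,0,0,0,0.5],[0,0,0,0,0.5]]'
python3 -m creep '[[0,0,0.7,0,0.5],[0,0,0.7,0,0.5],[0,0,0.7,0,0.5],[0,0,0.4,0,0.5],[0,0,0,0,0.5],[0,0,0,0,0.5]]'
python3 -c "
from h import *
s=readout.observe(); print(s['position'],s['force'],R.from_rotvec(s['ee_rot']).as_matrix().round(3))"
```

```text
clock: 13.28
position: [0.5629, 0.0107, 0.1627]
ee_rot: [-2.632, -1.714, -0.0]
force: [-0.3, 0.5, -0.1]
width: 0.501
gripper_force: 0.0
clock: 14.02
position: [0.5639, 0.0095, 0.0636]
ee_rot: [2.634, 1.711, 0.002]
force: [0.2, -0.5, 0.7]
width: 0.501
gripper_force: 0.0
[0.56393742 0.00950565 0.06358654] [ 0.20936004 -0.52628663  0.66832334] [[ 0.407  0.914  0.001]
 [ 0.914 -0.407  0.   ]
 [ 0.001  0.001 -1.   ]]
```

```bash

python3 -m creep '[[0,0,0,0,0.15],[0,0,0,0,0.1],[0,0,0,0,0.1],[0,0,0,0,0.1],[0,0,0,0,0.1]]' 55
python3 -m creep '[[0,0,0.1,0,0.1],[0,0,0.1,0,0.1],[0,0,0.08,0,0.1],[0,0,0,0,0.1],[0,0,0,0,0.1]]' 55
python3 -c "
from h import *
s=readout.observe(); print(s['position'],s['force'])"
```

```text
clock: 14.65
position: [0.5622, 0.0102, 0.0625]
ee_rot: [-2.633, -1.71, 0.002]
force: [-4.9, 2.8, 4.1]
width: 0.169
gripper_force: 55.0
clock: 15.28
position: [0.5622, 0.0102, 0.0518]
ee_rot: [-2.633, -1.71, 0.002]
force: [-6.2, 3.4, 10.8]
width: 0.169
gripper_force: 55.0
[0.56220024 0.01017908 0.05179972] [-6.22057052  3.42615881 10.80128379]
```

```bash

python3 -m creep '[[0,0,0.03,0,0.1],[0,0,0,0,0.1],[0,0,0,0.6,0.1],[0,0,0,0.7,0.1],[0,0,0,0.7,0.1],[0,0,0,0.7,0.1],[0,0,0,0.7,0.1],[0,0,0,0.7,0.1],[0,0,0,0.7,0.1],[0,0,0,0.7,0.1],[0,0,0,0,0.1]]' 58
python3 -c "
from h import *
s=readout.observe(); print(s['position'],s['force'],s['ft_torque'],R.from_rotvec(s['ee_rot']).as_matrix().round(3)[0])"
```

```text
clock: 16.65
position: [0.5623, 0.0101, 0.0509]
ee_rot: [-2.911, -1.176, 0.002]
force: [-8.4, 3.8, 14.9]
width: 0.169
gripper_force: 58.0
[0.56233298 0.01008214 0.05093817] [-8.36504208  3.7640266  14.945673  ] [ 0.43333641  2.05199414 -0.04552183] [ 0.72   0.694 -0.002]
```

It is at about 0.55 rad, past the stop, with low torque. I continue to the end.

```bash

python3 -m creep '[[0,0,0,1,0.1],[0,0,0,1,0.1],[0,0,0,1,0.1],[0,0,0,1,0.1],[0,0,0,1,0.1],[0,0,0,1,0.1],[0,0,0,1,0.1],[0,0,0,1,0.1],[0,0,0,1,0.1],[0,0,0,1,0.1],[0,0,0,0.6,0.1],[0,0,0,0,0.1]]' 58
python3 -c "
from h import *
s=readout.observe(); print(s['position'],s['force'],s['ft_torque'],R.from_rotvec(s['ee_rot']).as_matrix().round(3)[:,1])"
python3 -m creep '[[0,0,0,0.5,0.1],[0,0,0,0,0.1]]' 58
python3 -c "
from h import *
s=readout.observe(); print(s['position'],s['force'],s['ft_torque'],R.from_rotvec(s['ee_rot']).as_matrix().round(3)[:,1])"
```

```text
clock: 18.15
position: [0.5624, 0.0098, 0.051]
ee_rot: [-3.14, -0.043, 0.002]
force: [-8.1, 2.2, 16.4]
width: 0.169
gripper_force: 58.0
[0.56237648 0.00981954 0.05095834] [-8.10464341  2.19125525 16.40304434] [ 0.49754546  2.17683066 -0.02535901] [ 0.028 -1.    -0.001]
clock: 18.4
position: [0.5624, 0.0098, 0.0509]
ee_rot: [-3.14, 0.01, 0.003]
force: [-8.6, 3.0, 15.4]
width: 0.169
gripper_force: 58.1
[0.56235002 0.0098071  0.05094133] [-8.60323083  2.9900923  15.37594632] [0.39256219 2.16288129 0.39044529] [-0.006 -1.    -0.001]
```

The torque rises at −90°, so it is at the end stop. I let it rise, release and lift away.

```bash

python3 -m creep '[[0,0,-0.1,0,0.1],[0,0,-0.1,0,0.1],[0,0,-0.09,0,0.1],[0,0,0,0,0.1],[0,0,0,0,0.3],[0,0,0,0,0.5],[0,0,0,0,0.5],[0,0,-0.6,0,0.5],[0,0,-0.9,0,0.5],[0,0,-0.9,0,0.5],[0,0,-0.9,0,0.5]]'
python3 -m creep '[[0,-0.9,-0.3,0,0.5],[0,-0.9,0,0,0.5],[0,-0.9,0,0,0.5],[0,-0.9,0,0,0.5],[0,-0.9,0,0,0.5],[0,0,0,0,0.5]]'
python3 -c "
from h import *
d=grab('top','t7');e=grab('side','s7');s=readout.observe();print(s['position'],s['force'])
r=lambda i,a,b,c,e,f:cv2.resize(i[a:b,c:e],None,fx=f,fy=f,interpolation=cv2.INTER_CUBIC)
A=r(d['pixels'],150,280,140,330,4); B=r(e['pixels'],130,260,150,340,4)
cv2.imwrite('pics/f7.png',cv2.convertScaleAbs(cv2.resize(np.vstack([A,B]),None,fx=.57,fy=.57),alpha=1.5))"
```

```text
clock: 19.77
position: [0.5634, 0.0094, 0.1951]
ee_rot: [3.141, -0.011, 0.0]
force: [0.9, 0.5, -0.5]
width: 0.501
gripper_force: 0.0
clock: 20.52
position: [0.5643, 0.1932, 0.2053]
ee_rot: [-3.141, 0.002, 0.001]
force: [1.2, 0.2, -1.1]
width: 0.499
gripper_force: 0.0
[0.56457296 0.18920026 0.20586712] [-0.13946417  0.29478568 -0.24377497]
```

View pics/f7.png

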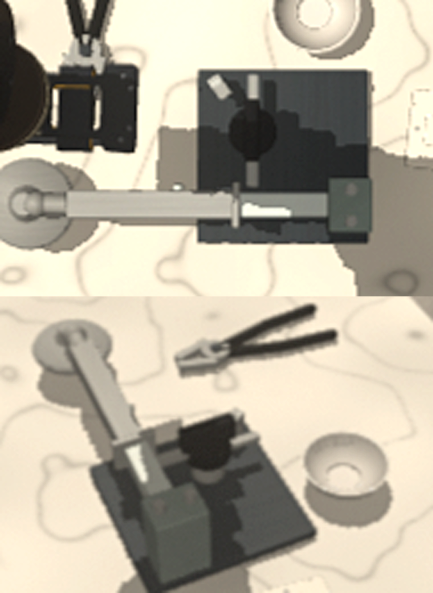

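The bar points straight at the sleeve. The tongue, at (252,180), stands behind the collar at (236,205), and the pin shows at (180,187). I check the heights from the depth map.

```bash
python3 - <<'E'
from h import *
d=np.load('pics/top7.npz') if 0 else np.load('pics/t7.npz'); k=4*.57
for n,x,y in [('bar',252,130),('lug',252,85),('tongue',252,178),('tongue',252,182),('clamp',340,205),('collar',236,200)]:
    print(n,pt(d,140+x/k,150+y/k).round(4))
E
```

```text
bar [0.5599 0.0095 0.0885]
lug [0.611  0.0122 0.0465]
tongue [0.5105 0.0093 0.0567]
tongue [0.5062 0.0092 0.0578]
clamp [ 0.4846 -0.0828  0.0979]
collar [0.487  0.0245 0.0824]
```

```bash
python3 -c "
from cell import sign_off
print(sign_off())"
```

```text
the job is handed in; nothing more can be done
None
```

The job is handed in: the shower arm is one hole longer with the pin sprung out in the second hole, and the lock knob is turned to its end behind the collar and sprung back up. I released everything and did not touch the multigrips, switch plate or dish; the clock read about 20.5 s after the last move, and no verdict came back.

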